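Free the specimen lamp arm from its ball dock and hold it up

TASK

Switch the specimen lamp on by pressing the start button on its switch box fully down and letting it come back up. Then pinch the upright latch handle on the lamp arm's coupler, pull it sideways against its spring, lift the arm off the ball until the ball end is about 80 mm up, and finish still holding the arm raised and still by that handle so that a colleague can take out the dish below. Leave everything else on the bench where it is.

Things in the scene. Friction and masses are not known exactly. Their poses are not given: they have to be found in the camera images.
- lamp_base: the lamp's fixed grey base plate, 360 x 110 x 12 mm, left or right of the middle, turned up to 0.4 rad. Origin on the table directly under the ball; +x runs from the ball to the hinge, +y is the way the latch is pulled, z up. The steel ball (28 mm across, 26 mm collar below it) has its centre 75 mm above the table; two hinge cheeks, 92 mm high, stand at x = 240 mm
- lamp_arm (a joint): angle (rad) of the hinged lamp arm: 0 with its coupler down on the ball, growing as that end is lifted, at most 0.9. Aluminium bar with a round white lamp head (92 mm) half-way and the coupler at the end, 240 mm from the hinge; 0.45 to 0.7 kg, 3 to 4 N to lift at the handle; falls back if let go. With the latch shut its jaw under the ball's collar stops it at about 0.01
- hinge_mid (a point): the middle of the arm's horizontal hinge axis (parallel to the base's y), 240 mm from the ball along the base's +x, 75 mm above the table
- latch (a joint): travel (m) of the spring latch on the coupler: 0 shut, 0.014 at its stop; it slides horizontally towards the base's +y (parallel to the hinge axis). The spring needs 3 N to start it and about 9 N at the stop and shuts it when let go. The jaw is free of the ball's collar beyond 0.008.
- latch_handle: upright black tab on top of the coupler, over the ball: 24 (along the arm) x 14 (along the pull) x 50 mm high, origin at the centre of its foot, 107.5 mm above the table at the start; axes as the base's when the arm is down. At its foot lies the latch's flat plate, 40 x 60 mm. It moves with the latch and tips with the arm: with the latch pulled, lifting it lifts the arm
- handle_grip (a point): point on the handle's axis 30 mm above its foot (20 mm below its top), the place to pinch it from above across its 14 mm thickness
- switch_box: the lamp's grey switch box 110 x 85 x 45 mm high, fixed on the table; origin at the centre of its underside; stands on the other side of the middle from the lamp, turned up to 0.5 rad
- start (a joint): travel (m) of the start button downwards: 0 released, 0.008 fully down; spring, 2 N at first to 6 N fully down
- start_top (a point): centre of the start button's top face (button 32 mm across, the only push button, on top of the switch box; stands 12 mm out of a 48 mm round collar, 69 mm above the table)
- dish: closed clear plastic specimen dish, a disc 60 dia x 14 high, on the lamp's base plate under the lamp arm (bystander); origin at the centre of its underside
- slide_box: blue slide box 60 x 45 x 30 high (bystander); origin at the centre of its underside
- jar: amber specimen jar 52 dia x 70 high (bystander); origin at the centre of its underside
- tablets: small tablet jar 40 dia x 70 high (bystander); origin at the centre of its underside
- cup: white cup 70 dia x 80 high (bystander); origin at the centre of its underside
- timer: flat white bench timer 50 x 42 x 22 high (bystander); origin at the centre of its underside
- tape_roll: roll of tape lying flat, 56 dia x 18 high (bystander); origin at the centre of its underside

How it is judged:
By the outcome, as a careful person would: the job done as asked, in the order asked, and still so for the second after the job is handed in, while the arm keeps its last pose, push and grip.
It also fails if it takes over 53 s, if anything falls off the work surface, if the arm or the gripper's body presses on something with over 40 N, if the wrist force passes 120 N, or if a joint passes its speed limit or range.

ROBOT

A 6-joint arm with a two-finger parallel gripper is mounted at the origin on the work surface. World frame = base frame: x ahead of the robot, y to its left, z up, the work surface at z = 0. Lengths are in m, angles in rad, forces in N, time in s.
With the tool pointing down it reaches from about 0.2 to 0.875 m from the base axis. Payload 3.4 kg.
Tool frame: the origin (TCP) lies midway between the tips of the shut fingers; the grasp point (between the pads) lies 19 mm behind it (robot.hold_point_z is the z of the grasp point in the tool frame, in m); z points along the fingers, x is the direction in which the jaws open and shut, and the axes are right-handed (so a half turn about z gives the same grasp; the last joint's range is limited). The gripper opens to 94 mm and grips with 3 to 60 N. Pads are 16 mm wide; open, the fingers measure 119 mm over their backs; the gripper's body (75 mm by 177 mm) begins 78 mm behind the grasp point.
Start: joints at [1.227, 0.276, 1.505, -0, 1.361, -0.121], TCP at [0.127, 0.561, 0.205] pointing down, gripper open.
Joint ranges: [-2.89, 2.89], [-0.75, 2.08], [0.22, 2.7], [-1.18, 4.32], [0.11, 2.71], [-2.7, 2.7]. Speed limits (rad/s): [2.57, 2.57, 3.14, 3.14, 3.14, 3.14].

INTERFACE

Orientations are given as a unit quaternion [w, x, y, z].
In Python, from workcell import robot gives the robot as it stands.
- The arm moves only by the shell command python3 -m creep 'ROWS'. ROWS is JSON, a list of rows, each an object with "rotation": the turn, a rotation vector about the tool's x, y, z in rad, a list of three; "offset": the shift along the tool's x, y, z in m, a list of three; "grip": the finger opening in m, from 0 to 0.094. In form: [{"rotation": [rx, ry, rz], "offset": [x, y, z], "grip": grip}, ...]. A call has 1 to 8 rows; each row is the pose to reach, as a shift and turn from the pose commanded when the call began, along the tool's axes at that moment; what a row does not reach only later rows make up. A row lasts 1/10 s, in which the tool goes at most 50 mm and 8.59 degrees, less where a joint would pass 70% of its speed; a pose out of reach is approached as far as the arm can. A call with a gripper value outside its range is refused whole. The fingers move at their own pace and stop on an object; the grip force is fixed at half the most. Time passes only in rows, so rows that repeat a pose let the fingers close. It gives the time, the measured TCP pose, the force and the opening at its end, in the units of the state.
- robot.observe(): the state, without advancing time (a new reading comes with each control period).
- robot.camera(name): name is "scene" or "top"; returns a dict with "img" (480x640x3 uint8, red, green, blue), "fx", "fy", "cx", "cy" (pixels), "T" (4x4, takes a point from camera to world coordinates). Camera axes: x right, y down, z forward; pixel columns grow to the right and rows downward; lengths in m; the calibration is good to about 2 mm. A picture is of the moment at which its call begins. There is no depth.
- robot.close_job(): hands the job in, once; it reports no verdict.
The state is a dict: "clock": time; "qpos": joint angles; "joint_vel": joint speeds; "effort": joint torques, N m; "ee_pos": TCP position; "ee_rot": TCP orientation; "force": force on the tool from outside, world axes, zero at the start; "ft_torque": the same for the moment, N m; "finger_gap": opening from 0.0 (shut) to 1.0 (fully open).
Only numpy, scipy, OpenCV 4.12 (cv2) and the standard library are available. Lean on these libraries where they do the work, as an engineer would, in place of code of your own. Each camera call takes 0.05 s, during which the arm holds its last target. There are 200 camera calls.

## Working session

There is one attempt and no reset: what is moved stays moved. The work goes in short steps, Python scripts to look and compute and a shell command to move; the robot and the scene stay as the last step left them, time stands still between calls to the robot, and variables do not carry over. Pictures are saved under pics/ and viewed, about 8 in all and at most 12, crops included, and the job is handed in when it is done.

```bash
mkdir -p pics; cat > h.py <<'E'
import numpy as np, cv2
from workcell import robot
from scipy.spatial.transform import Rotation as R
def shot(name,f):
    c=robot.camera(name); cv2.imwrite(f'pics/{f}.png',c['img'][:,:,::-1]); np.savez(f'pics/{f}.npz',**c); return c
def load(f): return dict(np.load(f'pics/{f}.npz'))
def ray(c,u,v):
    d=c['T'][:3,:3]@np.array([(u-c['cx'])/c['fx'],(v-c['cy'])/c['fy'],1]); return c['T'][:3,3],d
def onz(c,u,v,z):
    o,d=ray(c,u,v); return o+d*(z-o[2])/d[2]
def proj(c,p):
    q=c['T'][:3,:3].T@(np.array(p)-c['T'][:3,3]); return np.array([c['fx']*q[0]/q[2]+c['cx'],c['fy']*q[1]/q[2]+c['cy']])
def tri(c1,p1,c2,p2):
    o1,d1=ray(c1,*p1);o2,d2=ray(c2,*p2); d1/=np.linalg.norm(d1);d2/=np.linalg.norm(d2)
    A=np.stack([d1,-d2],1); s=np.linalg.lstsq(A,o2-o1,rcond=None)[0]; a=o1+s[0]*d1;b=o2+s[1]*d2
    return (a+b)/2,np.linalg.norm(a-b)
def st():
    s=robot.observe(); r=s['ee_rot']; M=R.from_quat([r[1],r[2],r[3],r[0]]).as_matrix(); return s,np.array(s['ee_pos']),M
E
python3 - <<'E'
from h import *
a=shot('top','top0');b=shot('scene','scene0')
np.set_printoptions(precision=4,suppress=True)
for c in(a,b): print(c['fx'],c['cx'],c['cy']);print(c['T'])
s,p,M=st();print(s);print(M)
E
```

```text
461.5815087970062 324.18394728487954 235.99039088584226
[[-0.0108 -0.9773  0.2115  0.3778]
 [-0.9999  0.0097 -0.0065 -0.0032]
 [ 0.0043 -0.2116 -0.9774  1.0924]
 [ 0.      0.      0.      1.    ]]
513.7096751812524 324.06094330039184 244.43321077572023
[[-0.9004  0.3684 -0.2315  0.9093]
 [ 0.435   0.7728 -0.4621  0.5917]
 [ 0.0087 -0.5168 -0.8561  1.1902]
 [ 0.      0.      0.      1.    ]]
{'clock': 0.1, 'qpos': array([ 1.227 ,  0.2765,  1.506 , -0.    ,  1.3607, -0.121 ]), 'joint_vel': array([-0.0013, -0.0009,  0.0003, -0.0014, -0.0003,  0.0001]), 'effort': array([  0.0032, -40.5459, -23.7781,   0.0704,   0.0298,  -0.0001]), 'ee_pos': array([0.1269, 0.5603, 0.2047]), 'ee_rot': array([ 0.0004,  0.7813,  0.6241, -0.0007]), 'force': array([-0.1792, -0.5908, -0.1804]), 'ft_torque': array([ 0.0255,  0.031 , -0.0324]), 'finger_gap': 0.9988120047777903}
[[ 0.221   0.9753 -0.0005]
 [ 0.9753 -0.221  -0.0015]
 [-0.0016 -0.0002 -1.    ]]
```

View pics/top0.png

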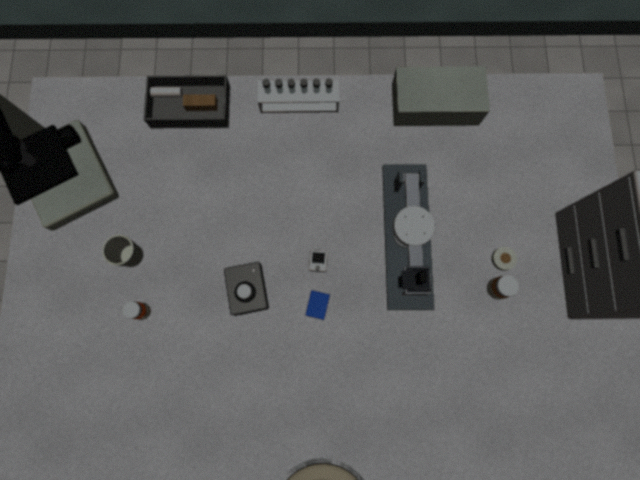

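View pics/scene0.png

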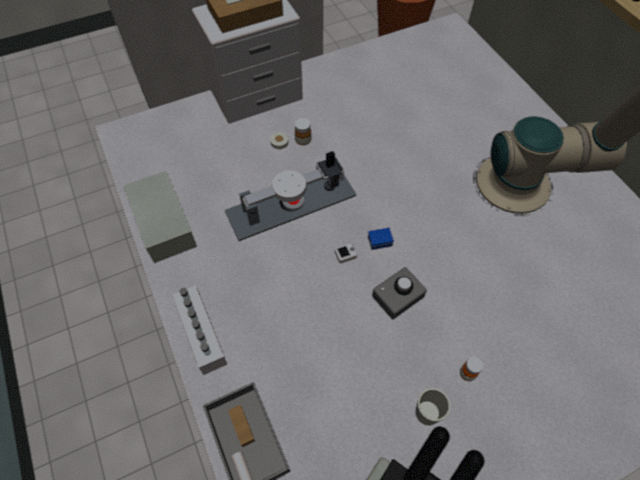

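The top view shows the switch button at about (245,292). The lamp plate spans (383,165) to (434,309), with the coupler and handle near (420,280). In the scene view the handle is at about (330,158) and the button at (404,284).

```bash
python3 - <<'E'
from h import *
a=load('top0')['img'];b=load('scene0')['img']
def cr(im,u,v,w=50,h=37,s=8): 
    x=cv2.resize(im[v-h:v+h,u-w:u+w],(400,300),interpolation=cv2.INTER_CUBIC); return cv2.convertScaleAbs(x,alpha=1.5)
g=np.vstack([np.hstack([cr(a,415,275),cr(b,325,170)]),np.hstack([cr(a,245,290),cr(b,400,290)])])
cv2.imwrite('pics/crop0.png',g[:,:,::-1])
np.set_printoptions(precision=4,suppress=True)
# base plate mask, top
for f,roi in(('top0',(370,150,450,320)),('scene0',(215,140,365,245))):
    c=load(f);im=c['img'].astype(int);x0,y0,x1,y1=roi
    hsv=cv2.cvtColor(c['img'],cv2.COLOR_RGB2HSV)
    print(f,im[300,395] if f=='top0' else im[215,260], im[330,395])
    m=np.zeros(im.shape[:2],np.uint8); sub=im[y0:y1,x0:x1]
    m[y0:y1,x0:x1]=((sub[...,2]-sub[...,0]>5)&(sub.sum(2)<270))*255
    m=cv2.morphologyEx(m,cv2.MORPH_OPEN,np.ones((3,3)))
    cs=cv2.findContours(m,cv2.RETR_EXTERNAL,cv2.CHAIN_APPROX_NONE)[0]; k=max(cs,key=cv2.contourArea)
    hull=cv2.convexHull(k); 
    P=np.array([onz(c,*q[0],0.012)[:2] for q in hull]).astype(np.float32)
    r=cv2.minAreaRect(P);print(cv2.contourArea(k),r,np.array(cv2.boxPoints(r)))
# button guess
A=load('top0');B=load('scene0');print(tri(A,(244,291),B,(404,283)))
E
```

```text
top0 [50 57 59] [106 106 109]
398.0 ((0.5598356127738953, -0.1826624870300293), (0.04747631400823593, 0.07963109016418457), 87.72868347167969) [[ 0.5191 -0.2048]
 [ 0.5987 -0.208 ]
 [ 0.6006 -0.1605]
 [ 0.521  -0.1574]]
scene0 [72 81 81] [136 135 136]
2240.5 ((0.6146873235702515, -0.21029658615589142), (0.10533622652292252, 0.3554781675338745), 89.48414611816406) [[ 0.4365 -0.2614]
 [ 0.7919 -0.2646]
 [ 0.7929 -0.1592]
 [ 0.4374 -0.156 ]]
(array([0.4769, 0.1688, 0.067 ]), np.float64(0.00010619194511944737))
```

View pics/crop0.png

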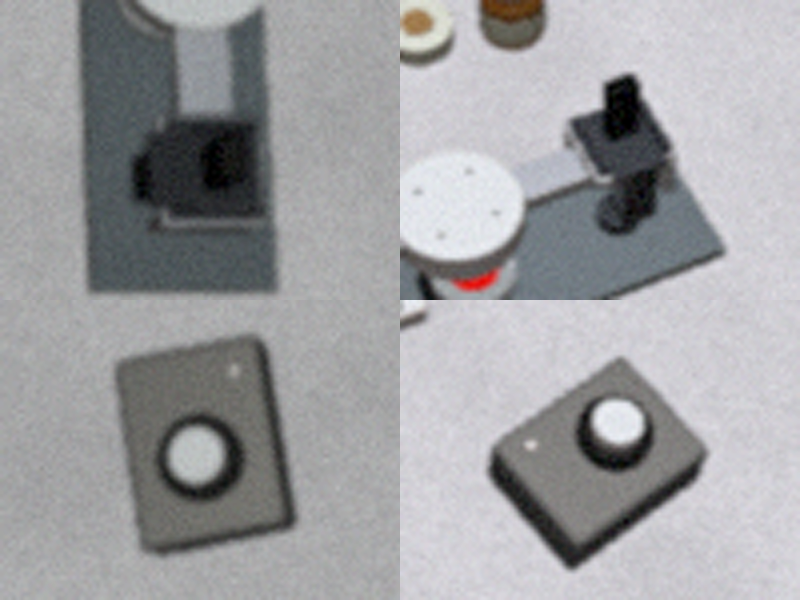

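```bash
python3 - <<'E'
from h import *
np.set_printoptions(precision=4,suppress=True)
A=load('top0');B=load('scene0')
print('btn',tri(A,(244.2,291.2),B,(404.7,282.9)),onz(A,244.2,291.2,.069),onz(B,404.7,282.9,.069))
print('top corners',*[onz(A,u,v,.012)[:2] for u,v in((383,165),(426,165),(434,309.5),(388,309.5))])
print('scene corners',*[onz(B,u,v,.012)[:2] for u,v in((355,194),(239,237.5),(225,212))])
print('scene handle top/foot',onz(B,330.5,152.8,.1575),onz(B,330,166.3,.1075))
# black handle mask in both
for c,(x0,y0,x1,y1),n in((A,(395,260,435,300),'top'),(B,(318,145,345,172),'scene')):
    g=c['img'][y0:y1,x0:x1].sum(2); 
    for t in (30,45,60,75):
        v,u=np.nonzero(g<t); 
        if len(u): print(n,t,len(u),'cent',u.mean()+x0,v.mean()+y0,'bb',u.min()+x0,u.max()+x0,v.min()+y0,v.max()+y0)
for p in([.46,-.207,.1075],[.46,-.207,.1575]): print(proj(A,p),proj(B,p))
E
```

```text
btn (array([0.4758, 0.1689, 0.0671]), np.float64(0.0014555504643449606)) [0.4762 0.1681 0.069 ] [0.476  0.1701 0.069 ]
top corners [ 0.7902 -0.1581] [ 0.7892 -0.2648] [ 0.4348 -0.263 ] [ 0.4359 -0.1563]
scene corners [ 0.4381 -0.1575] [ 0.7882 -0.1627] [ 0.7934 -0.2576]
scene handle top/foot [ 0.4922 -0.2121  0.1575] [ 0.4943 -0.2086  0.1075]
top 30 75 cent 415.62666666666667 278.82666666666665 bb 399 425 271 286
top 45 131 cent 415.68702290076334 278.37404580152673 bb 399 426 270 286
top 60 194 cent 416.17525773195877 277.96907216494844 bb 399 427 269 288
top 75 309 cent 415.6957928802589 278.3268608414239 bb 398 428 269 290
scene 30 68 cent 329.9117647058824 159.7941176470588 bb 326 334 153 166
scene 45 91 cent 329.8021978021978 159.8131868131868 bb 326 334 153 166
scene 60 100 cent 329.87 159.83 bb 326 334 153 167
scene 75 111 cent 329.990990990991 159.88288288288288 bb 326 335 152 167
[417.6287 295.2704] [341.5718 162.5259]
[422.6323 293.1409] [342.2883 150.1624]
```

```bash
python3 -m creep '[{"rotation":[0,0,-0.21],"offset":[-0.29,0.405,0.0],"grip":0},{"rotation":[0,0,-0.21],"offset":[-0.29,0.405,0.0],"grip":0},{"rotation":[0,0,-0.21],"offset":[-0.29,0.405,0.0],"grip":0},{"rotation":[0,0,-0.21],"offset":[-0.29,0.405,0.0],"grip":0},{"rotation":[0,0,-0.21],"offset":[-0.29,0.405,0.0],"grip":0},{"rotation":[0,0,-0.21],"offset":[-0.29,0.405,0.0],"grip":0},{"rotation":[0,0,-0.21],"offset":[-0.29,0.405,0.0],"grip":0},{"rotation":[0,0,-0.21],"offset":[-0.29,0.405,0.0],"grip":0}]'
python3 - <<'E'
from h import *
s,p,M=st();print(p,M.round(4),s['qpos'],s['joint_vel'],s['clock']);print((M.T@(np.array([.476,.169,.10])-p)).round(4))
E
```

```text
clock: 0.9
ee_pos: [0.3921, 0.2618, 0.2054]
ee_rot: [-0.0, 0.712, 0.703, 0.0]
force: [0.1, 0.7, 0.1]
finger_gap: 0.353
[0.39207209 0.26176317 0.20535341] [[ 1.270e-02  9.999e-01 -1.000e-04]
 [ 9.999e-01 -1.270e-02  2.000e-04]
 [ 2.000e-04 -1.000e-04 -1.000e+00]] [ 4.40737420e-01  1.18965895e-01  1.71115158e+00  2.32893095e-04
  1.31145960e+00 -1.11737041e+00] [-1.04925468  0.07412744 -0.09041437  0.00340948  0.00240285 -1.03741359] 0.9
[-0.0917  0.0851  0.1053]
```

```bash
python3 -m creep '[{"rotation":[0,0,0],"offset":[-0.092,0.085,0.105],"grip":0},{"rotation":[0,0,0],"offset":[-0.092,0.085,0.105],"grip":0},{"rotation":[0,0,0],"offset":[-0.092,0.085,0.105],"grip":0},{"rotation":[0,0,0],"offset":[-0.092,0.085,0.105],"grip":0},{"rotation":[0,0,0],"offset":[-0.092,0.085,0.105],"grip":0},{"rotation":[0,0,0],"offset":[-0.092,0.085,0.105],"grip":0}]'
python3 - <<'E'
from h import *
a=shot('top','top1');b=shot('scene','scene1')
s,p,M=st();print(p,s['joint_vel'],s['clock'],s['force'],s['finger_gap']);print((M.T@(np.array([.476,.169,.07])-p)).round(4))
def cr(im,u,v,w=50,h=37): 
    x=cv2.resize(im[v-h:v+h,u-w:u+w],(400,300),interpolation=cv2.INTER_CUBIC); return cv2.convertScaleAbs(x,alpha=1.5)
g=np.hstack([cr(a['img'],245,290),cr(b['img'],400,290)])
cv2.imwrite('pics/crop1.png',g[:,:,::-1])
E
```

```text
clock: 1.5
ee_pos: [0.4749, 0.1713, 0.101]
ee_rot: [-0.0, 0.712, 0.703, 0.0]
force: [0.2, 0.5, 1.0]
finger_gap: 0.003
[0.47504461 0.17183571 0.10182364] [ 0.00503552 -0.00430839 -0.00033626 -0.00370012 -0.00546514 -0.00275451] 1.6 [-0.82747883 -0.32464864  0.33617519] 0.0039005211473468523
[-0.0029  0.0009  0.0318]
```

View pics/crop1.png

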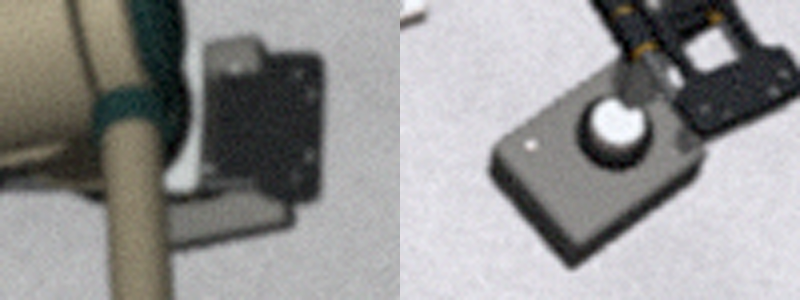

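The fingertips hang just over the button, at about (632,100) against (619,121) in the crop. Pressing now.

```bash
python3 -m creep '[{"rotation":[0,0,0],"offset":[-0.002,0.001,0.03],"grip":0},{"rotation":[0,0,0],"offset":[-0.002,0.001,0.034],"grip":0},{"rotation":[0,0,0],"offset":[-0.002,0.001,0.037],"grip":0},{"rotation":[0,0,0],"offset":[-0.002,0.001,0.039],"grip":0},{"rotation":[0,0,0],"offset":[-0.002,0.001,0.04],"grip":0},{"rotation":[0,0,0],"offset":[-0.002,0.001,0.04],"grip":0},{"rotation":[0,0,0],"offset":[-0.002,0.001,0.04],"grip":0}]'
```

```text
clock: 2.3
ee_pos: [0.4752, 0.1693, 0.0614]
ee_rot: [-0.001, 0.712, 0.702, 0.0]
force: [-3.6, 1.6, 6.4]
finger_gap: 0.003
```

```bash
python3 -m creep '[{"rotation":[0,0,0],"offset":[0,0,0.0015],"grip":0},{"rotation":[0,0,0],"offset":[0,0,0.0015],"grip":0},{"rotation":[0,0,0],"offset":[0,0,0.0015],"grip":0}]'
```

```text
clock: 2.6
ee_pos: [0.4753, 0.1693, 0.0611]
ee_rot: [-0.001, 0.712, 0.702, 0.0]
force: [-6.6, 1.3, 12.6]
finger_gap: 0.001
```

The force jumped to 12.6 N with no further travel, so the button is at its stop. Releasing and heading for the lamp.

```bash
python3 -m creep '[{"rotation":[0,0,0],"offset":[0,0,-0.02],"grip":0},{"rotation":[0,0,0],"offset":[0,0,-0.06],"grip":0},{"rotation":[0,0,0],"offset":[0,0,-0.1],"grip":0.06},{"rotation":[0,0,0],"offset":[-0.03,0.0,-0.14],"grip":0.06},{"rotation":[0,0,0],"offset":[-0.07,0.0,-0.15],"grip":0.06},{"rotation":[0,0,0],"offset":[-0.11,0.0,-0.15],"grip":0.06},{"rotation":[0,0,0],"offset":[-0.15,0.003,-0.15],"grip":0.06},{"rotation":[0,0,0],"offset":[-0.19,0.006,-0.15],"grip":0.06}]'
python3 - <<'E'
from h import *
c=shot('scene','sb');s,p,M=st();print(p,(M.T@(np.array([.493,-.2105,.20])-p)).round(4),np.arctan2(M[1,0],M[0,0]))
im=c['img'][250:320,360:450];x=cv2.convertScaleAbs(cv2.resize(im,None,fx=5,fy=5),alpha=1.4);cv2.imwrite('pics/sb_c.png',x[:,:,::-1])
a=load('scene0')['img'];d=np.abs(a.astype(int)-c['img']).sum(2)
print('button rgb before/after',a[280:286,401:408].mean((0,1)),c['img'][280:286,401:408].mean((0,1)),'red lamp',a[200:212,285:300].max((0,1)),c['img'][200:212,285:300].max((0,1)))
E
```

```text
clock: 3.4
ee_pos: [0.4801, -0.0232, 0.21]
ee_rot: [0.001, 0.711, 0.703, 0.001]
force: [0.6, -0.3, -0.9]
finger_gap: 0.476
[ 0.48087573 -0.02945615  0.20981719] [-0.1808  0.0149  0.0112] 1.5553692023803956
button rgb before/after [150.97619048 153.23809524 156.92857143] [156.85714286 159.33333333 163.23809524] red lamp [153 116 117] [158 120 122]
```

View pics/sb.png

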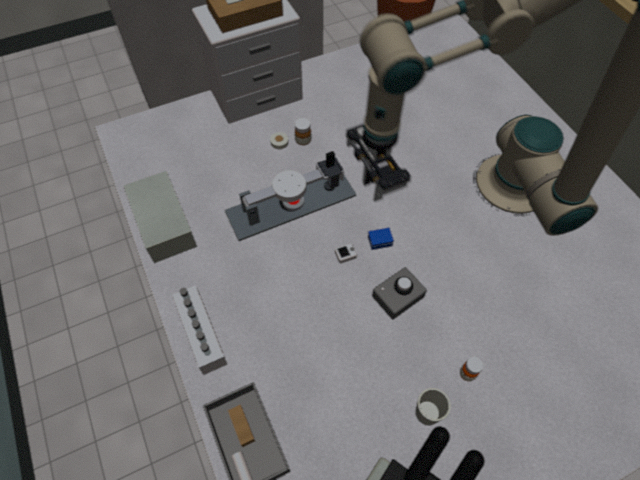

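The button and its box are unmoved and the picture is slightly brighter, with the red patch under the lamp head at about (292,203). Next, hover over the handle.

```bash
python3 -m creep '[{"rotation":[0,0,0.01],"offset":[-0.05,0.005,0.01],"grip":0.06},{"rotation":[0,0,0.01],"offset":[-0.1,0.01,0.01],"grip":0.06},{"rotation":[0,0,0.01],"offset":[-0.14,0.013,0.015],"grip":0.06},{"rotation":[0,0,0.01],"offset":[-0.17,0.014,0.02],"grip":0.06},{"rotation":[0,0,0.01],"offset":[-0.181,0.014,0.02],"grip":0.06},{"rotation":[0,0,0.01],"offset":[-0.181,0.014,0.02],"grip":0.06},{"rotation":[0,0,0.01],"offset":[-0.181,0.014,0.02],"grip":0.06}]'
python3 - <<'E'
from h import *
a=shot('top','top2');c=shot('scene','sc');s,p,M=st();print(p,np.arctan2(M[1,0],M[0,0]),M[:,2])
cr=lambda im,u,v:cv2.convertScaleAbs(cv2.resize(im[v-37:v+37,u-50:u+50],(800,592)[:2],interpolation=cv2.INTER_CUBIC),alpha=1.8)
x=np.hstack([cv2.resize(cr(a['img'],415,275),(400,300)),cv2.resize(cr(c['img'],325,160),(400,300))]);cv2.imwrite('pics/c2.png',x[:,:,::-1])
for sgn in(1,-1):
    q=p+M[:,0]*sgn*.03; print(proj(c,q),'crop',(proj(c,q)-[275,123])*4.03)
print('tcp',(proj(c,p)-[275,123])*4.03)
E
```

```text
clock: 4.15
ee_pos: [0.4914, -0.2015, 0.1893]
ee_rot: [-0.0, 0.715, 0.699, 0.0]
force: [-0.2, 0.9, -0.2]
finger_gap: 0.636
[ 0.49148259 -0.2011584   0.1893948 ] 1.549593759901706 [ 6.04066884e-04  4.85228138e-04 -9.99999700e-01]
[337.86850245 155.51980343] crop [253.36006488 131.05480781]
[327.97083827 139.36078708] crop [213.47247825  65.93397192]
tcp [233.20442366  98.14852506]
```

View pics/c2.png

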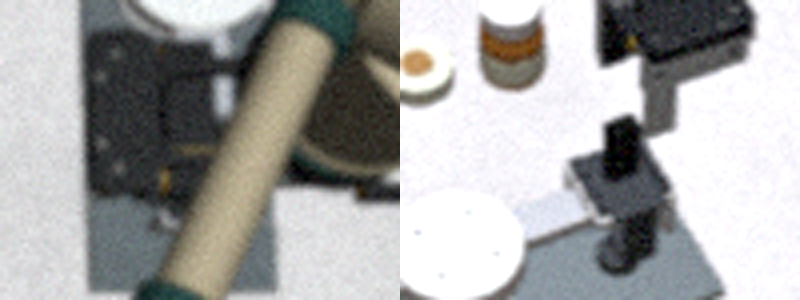

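The +y finger tip sits where projected, at about (657,130), so the scene calibration is good. The handle's top is at (622,125), and a shift of about 9 mm to −y centres the fingers on it.

```bash
python3 -m creep '[{"rotation":[0,0,-0.01],"offset":[-0.0095,0.0015,0.0],"grip":0.06},{"rotation":[0,0,-0.01],"offset":[-0.0095,0.0015,0.01],"grip":0.06},{"rotation":[0,0,-0.01],"offset":[-0.0095,0.0015,0.03],"grip":0.06},{"rotation":[0,0,-0.01],"offset":[-0.0095,0.0015,0.05],"grip":0.06},{"rotation":[0,0,-0.01],"offset":[-0.0095,0.0015,0.065],"grip":0.06},{"rotation":[0,0,-0.01],"offset":[-0.0095,0.0015,0.07],"grip":0.06},{"rotation":[0,0,-0.01],"offset":[-0.0095,0.0015,0.07],"grip":0.06}]'
python3 - <<'E'
from h import *
c=shot('scene','sd');s,p,M=st();print(p,np.arctan2(M[1,0],M[0,0]),s['force'])
x=cv2.convertScaleAbs(cv2.resize(c['img'][123:197,275:375],(800,592),interpolation=cv2.INTER_CUBIC),alpha=1.8);cv2.imwrite('pics/c3.png',x[:,:,::-1])
for sgn in(1,0,-1):
    print('crop',(proj(c,p+M[:,0]*sgn*.03)-[275,123])*8)
E
```

```text
clock: 4.95
ee_pos: [0.4921, -0.2118, 0.1179]
ee_rot: [-0.001, 0.712, 0.703, -0.0]
force: [-0.5, -0.7, 0.5]
finger_gap: 0.635
[ 0.49271081 -0.21219359  0.11880451] 1.5581988826575568 [ 0.22775466  0.144027   -0.11671473]
crop [478.8521244  378.90337104]
crop [440.27844797 315.69077627]
crop [402.47436792 253.73935721]
```

View pics/c3.png

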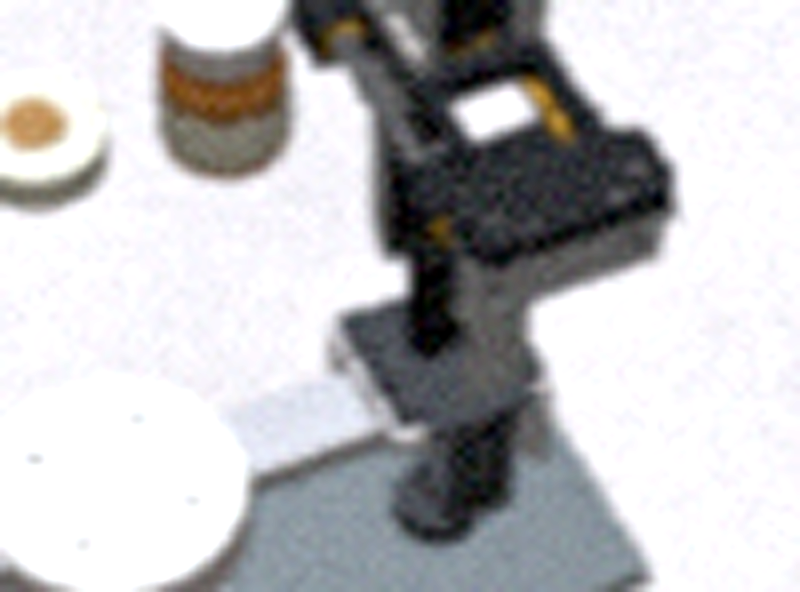

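The handle stands between the fingers, with its foot at about (435,335). Closing.

```bash
python3 -m creep '[{"rotation":[0,0,0],"offset":[0,0,0],"grip":0.0},{"rotation":[0,0,0],"offset":[0,0,0],"grip":0.0},{"rotation":[0,0,0],"offset":[0,0,0],"grip":0.0},{"rotation":[0,0,0],"offset":[0,0,0],"grip":0.0},{"rotation":[0,0,0],"offset":[0,0,0],"grip":0.0},{"rotation":[0,0,0],"offset":[0,0,0],"grip":0.0},{"rotation":[0,0,0],"offset":[0,0,0],"grip":0.0}]'
python3 - <<'E'
from h import *
s,p,M=st();print(p,s['force'],s['ft_torque'],s['finger_gap']*.094)
E
```

```text
clock: 5.7
ee_pos: [0.4927, -0.2108, 0.119]
ee_rot: [-0.001, 0.712, 0.703, 0.001]
force: [0.8, 5.2, 2.8]
finger_gap: 0.148
[ 0.49265693 -0.21080908  0.11902977] [0.79458148 5.20700891 2.8441673 ] [ 0.78295351 -0.11252763  0.22364682] 0.013956386400123798
```

```bash
python3 -m creep '[{"rotation":[0,0,0],"offset":[0.003,0,0],"grip":0.0},{"rotation":[0,0,0],"offset":[0.006,0,0],"grip":0.0},{"rotation":[0,0,0],"offset":[0.009,0,0],"grip":0.0},{"rotation":[0,0,0],"offset":[0.012,0,0],"grip":0.0},{"rotation":[0,0,0],"offset":[0.014,0,0],"grip":0.0},{"rotation":[0,0,0],"offset":[0.0145,0,0],"grip":0.0},{"rotation":[0,0,0],"offset":[0.0145,0,0],"grip":0.0}]'
python3 - <<'E'
from h import *
s,p,M=st();print(p,s['force'],s['ft_torque'],s['finger_gap']*.094)
E
```

```text
clock: 6.4
ee_pos: [0.4928, -0.2001, 0.1191]
ee_rot: [0.002, 0.711, 0.703, -0.002]
force: [-1.4, -6.9, -1.1]
finger_gap: 0.148
[ 0.49277123 -0.20006537  0.11905643] [-1.372507   -6.87865452 -1.05097099] [-1.14600365  0.29108747  0.14627501] 0.013906630836998547
```

```bash
python3 -m creep '[{"rotation":[0,0,0],"offset":[0.002,0,0],"grip":0.0},{"rotation":[0,0,0],"offset":[0.0025,0,0],"grip":0.0},{"rotation":[0,0,0],"offset":[0.0025,0,0],"grip":0.0}]'
python3 - <<'E'
from h import *
s,p,M=st();print(p,M.round(4),s['force'],s['ft_torque'],s['finger_gap']*.094)
# lift targets, in tool axes: hinge from current TCP & base yaw
yaw=-.01; ex=np.array([np.cos(yaw),np.sin(yaw),0]); ey=np.array([-np.sin(yaw),np.cos(yaw),0])
hinge=np.array([.493,-.2108,.075])+.24*ex
for th in(.02,.05,.1,.17,.25,.34):
    Q=R.from_rotvec(ey*th).as_matrix(); pn=hinge+Q@(p-hinge); print(th,(M.T@(pn-p)).round(4),R.from_matrix(M.T@Q@M).as_rotvec().round(4))
E
```

```text
clock: 6.7
ee_pos: [0.4928, -0.198, 0.1191]
ee_rot: [0.002, 0.711, 0.703, -0.002]
force: [-1.6, -8.5, -1.2]
finger_gap: 0.145
[ 0.492798   -0.19798     0.11908728] [[ 1.170e-02  9.999e-01 -1.000e-04]
 [ 9.999e-01 -1.170e-02 -5.300e-03]
 [-5.300e-03 -1.000e-04 -1.000e+00]] [-1.61701622 -8.48955585 -1.21424206] [-1.3037551   0.24735067  0.14818468] 0.013662408454181684
0.02 [-0.      0.0009 -0.0048] [ 0.02   -0.     -0.0001]
0.05 [-0.0001  0.0025 -0.012 ] [ 0.05   -0.0001 -0.0003]
0.1 [-0.0001  0.0056 -0.0238] [ 0.1    -0.0002 -0.0005]
0.17 [-0.0002  0.0109 -0.04  ] [ 0.17   -0.0003 -0.0009]
0.25 [-0.0003  0.0184 -0.0581] [ 0.25   -0.0004 -0.0013]
0.34 [-0.0004  0.0285 -0.0776] [ 0.34   -0.0006 -0.0018]
```

Travel by position is 12.8 mm, and 8.5 N agrees with that, so the jaw is free. Lifting a little first.

```bash
python3 -m creep '[{"rotation":[0.02,0,0],"offset":[0,0.001,-0.0048],"grip":0.0},{"rotation":[0.05,0,0],"offset":[0,0.0025,-0.012],"grip":0.0},{"rotation":[0.075,0,0],"offset":[0,0.004,-0.018],"grip":0.0},{"rotation":[0.1,0,0],"offset":[0,0.0056,-0.0238],"grip":0.0},{"rotation":[0.1,0,0],"offset":[0,0.0056,-0.0238],"grip":0.0}]'
python3 - <<'E'
from h import *
s,p,M=st();print(p,s['force'],s['ft_torque'],s['finger_gap']*.094)
E
```

```text
clock: 7.2
ee_pos: [0.4984, -0.1983, 0.1429]
ee_rot: [-0.034, 0.71, 0.702, -0.038]
force: [-1.8, -7.8, -2.8]
finger_gap: 0.15
[ 0.49838448 -0.19829785  0.14286381] [-1.78241477 -7.83747466 -2.82911454] [-1.28633715  0.16481668  0.36634942] 0.014090045283644676
```

```bash
python3 - <<'E'
from h import *
s,p,M=st()
yaw=-.01; ex=np.array([np.cos(yaw),np.sin(yaw),0]); ey=np.array([-np.sin(yaw),np.cos(yaw),0])
hinge=np.array([.493,-.2108,.075])+.24*ex
for th in(.03,.07,.11,.15,.19,.22,.24,.25):
    Q=R.from_rotvec(ey*th).as_matrix(); pn=hinge+Q@(p-hinge); print(th,(M.T@(pn-p)).round(4),R.from_matrix(M.T@Q@M).as_rotvec().round(4))
E
```

```text
0.03 [-0.      0.0014 -0.0072] [ 0.03   -0.0001 -0.0002]
0.07 [-0.0001  0.0036 -0.0167] [ 0.07   -0.0001 -0.0004]
0.11 [-0.0001  0.0062 -0.0261] [ 0.11   -0.0002 -0.0006]
0.15 [-0.0002  0.0092 -0.0354] [ 0.15   -0.0003 -0.0008]
0.19 [-0.0002  0.0126 -0.0446] [ 0.19   -0.0004 -0.001 ]
0.22 [-0.0002  0.0153 -0.0514] [ 0.22   -0.0004 -0.0012]
0.24 [-0.0003  0.0173 -0.0559] [ 0.24   -0.0005 -0.0013]
0.25 [-0.0003  0.0183 -0.0581] [ 0.25   -0.0005 -0.0013]
```

```bash
python3 -m creep '[{"rotation":[0.03,0,0],"offset":[0,0.0014,-0.0072],"grip":0.0},{"rotation":[0.07,0,0],"offset":[0,0.0036,-0.0167],"grip":0.0},{"rotation":[0.11,0,0],"offset":[0,0.0062,-0.0261],"grip":0.0},{"rotation":[0.15,0,0],"offset":[0,0.0092,-0.0354],"grip":0.0},{"rotation":[0.19,0,0],"offset":[0,0.0126,-0.0446],"grip":0.0},{"rotation":[0.22,0,0],"offset":[0,0.0153,-0.0514],"grip":0.0},{"rotation":[0.24,0,0],"offset":[0,0.0173,-0.0559],"grip":0.0},{"rotation":[0.24,0,0],"offset":[0,0.0173,-0.0559],"grip":0.0}]'
python3 -m creep '[{"rotation":[0,0,0],"offset":[0,0,0],"grip":0.0},{"rotation":[0,0,0],"offset":[0,0,0],"grip":0.0},{"rotation":[0,0,0],"offset":[0,0,0],"grip":0.0},{"rotation":[0,0,0],"offset":[0,0,0],"grip":0.0},{"rotation":[0,0,0],"offset":[0,0,0],"grip":0.0}]'
python3 - <<'E'
from h import *
c=shot('scene','se');s,p,M=st();print(p,s['force'],s['ft_torque'],s['finger_gap']*.094,s['clock'],abs(s['joint_vel']).max())
# arm angle from TCP: rel to hinge
h=np.array([.733,0,.075]);a0=np.arctan2(.1191-.075,.733-.4928);a1=np.arctan2(p[2]-.075,.733-p[0]);print('th',a1-a0,'lift',.24*np.sin(a1-a0),'tool tilt',np.arcsin(-M[0,2]))
x=cv2.convertScaleAbs(cv2.resize(c['img'][110:260,210:410],(800,600),interpolation=cv2.INTER_CUBIC),alpha=1.6);cv2.imwrite('pics/c4.png',x[:,:,::-1])
E
```

```text
clock: 8.0
ee_pos: [0.5207, -0.1987, 0.1965]
ee_rot: [-0.12, 0.701, 0.692, -0.122]
force: [-3.7, -7.6, -1.0]
finger_gap: 0.145
clock: 8.5
ee_pos: [0.5206, -0.1986, 0.1964]
ee_rot: [-0.119, 0.702, 0.692, -0.121]
force: [-2.3, -8.0, -1.6]
finger_gap: 0.145
[ 0.52056281 -0.19861224  0.1963234 ] [-2.02763335 -8.92367723 -2.59608656] [-1.32736336  0.04120161  0.74298573] 0.013735209270044693 8.55 0.002068560415762322
th 0.3373253581692278 lift 0.07943144909964876 tool tilt 0.3415836736186762
```

View pics/c4.png

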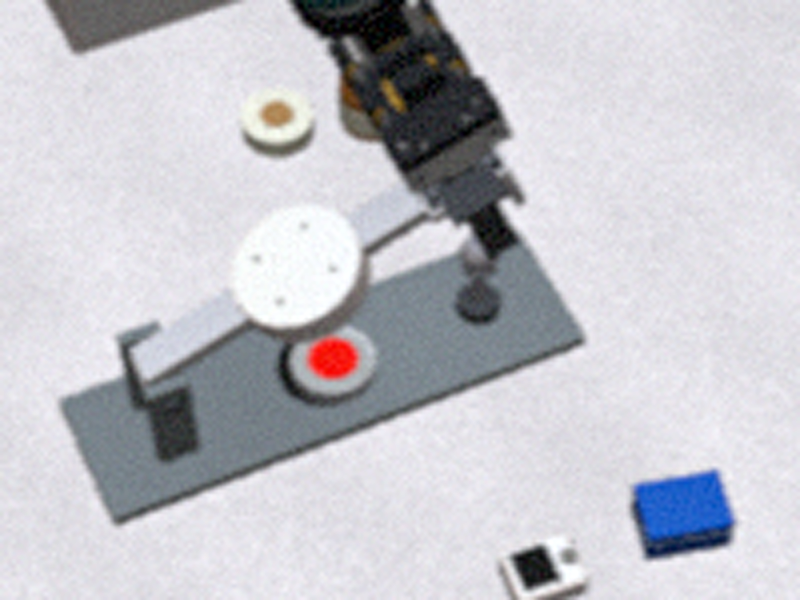

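The arm is up: the ball is bare at about (475,250), and the dish at (330,358), the timer and the slide box are where they were. The readings are steady, so I'm handing in.

```bash
python3 - <<'E'
from h import *
a=load('scene0')['img'].astype(int);c=load('se')['img'].astype(int)
for n,(u,v) in dict(tape=(279,141),jar=(298,142),timer=(345,253),slide=(380,238),cup=(432,407),tablets=(471,370)).items():
    x=a[v-8:v+8,u-8:u+8];y=c[v-8:v+8,u-8:u+8]; print(n,np.corrcoef(x.ravel(),y.ravel())[0,1].round(3))
print(robot.close_job()); s,p,M=st();print(p,s['clock'],s['finger_gap'])
E
```

```text
tape 0.996
jar 0.973
timer 0.996
slide 0.993
cup 0.997
tablets 0.997
the job is handed in; nothing more can be done
None
the job is handed in; nothing more can be done
```

The lamp is switched on, and I handed the job in with the robot still holding the lamp arm raised by the latch handle. It took about 8.6 s of the 53 s allowed.

- **Start button:** I pressed it to its stop, where the force rose from 6 to 12.6 N with almost no further travel. I then released it and saw it clear. The picture became slightly brighter afterwards, which fits the lamp being on, but I did not check the lamp any other way.
- **Latch:** I pinched the handle (opening 14 mm) and pulled it about 12.8 mm towards +y. The 8.5 N I measured matches the spring at that travel.
- **Lift:** I raised the arm along its hinge arc to about 0.34 rad, which puts the ball end about 79 mm up. This is worked out from the tool position. The tool's tilt agrees, and the last picture shows the ball bare.
- **Final hold:** The robot was still, with joint speeds below 0.003 rad/s and the sideways force still about 8 to 9 N, so the latch is still held open.
- **Other things on the bench:** The picture patches for the tape, jar, timer, slide box, cup and tablets matched the first picture (correlation 0.97 or more). The lowest was the jar at 0.97; the gripper partly covers it in that view. The dish was only checked by eye. No check failed.

The first plate outline from the top view came out wrong. I dropped it and used hand-picked corners and the scene view, which agreed to a few millimetres.

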